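Stand the fallen tint bottle and hold the mixer's dial on full

ROBOT

A 6-joint arm with a two-finger parallel gripper is mounted at the origin on the work surface. World frame = base frame: x ahead of the robot, y to its left, z up, the work surface at z = 0. Lengths are in m, angles in rad, forces in N, time in s.
With the tool pointing down it reaches from about 0.4 to 0.825 m from the base axis. Payload 7 kg.
Tool frame: the origin (TCP) lies at the centre of the arm's flange, where the gripper is bolted on; the fingertips stand 178 mm ahead of it and the grasp point (between the pads) lies arm.tcp_to_grasp ahead of it (arm.tcp_to_grasp is the distance from the TCP to the grasp point, in m); z points along the fingers, y is the direction in which the jaws open and shut (so a half turn about z gives the same grasp; the last joint's range is limited). The gripper opens to 88 mm and grips with 3 to 60 N. Pads are 19 mm wide; open, the fingers measure 130 mm over their backs; the gripper's body (78 mm by 193 mm) begins 47 mm behind the grasp point.
Start: joints at [-1.041, 0.359, 0.012, 0, -1.224, -0.288], TCP at [0.162, -0.655, 0.405] pointing down, gripper open.
Joint ranges: [-3.07, 3.07], [-1.43, 2.12], [-1.02, 1.25], [-3.03, 1.67], [-3.05, -0], [-3.03, 3.03]. Speed limits (rad/s): [2.39, 2.39, 3.01, 3.14, 3.14, 3.14].

INTERFACE

Orientations are given as [roll, pitch, yaw] about the fixed x, y, z axes, in that order (R = Rz(yaw) Ry(pitch) Rx(roll)).
In Python, from station import arm gives the robot as it stands.
- The arm moves only by the tool move_arm, never from a script. Its argument "deltas" is a list of rows, each a list of 6 numbers: the shift along the world's x, y, z in mm, then the turn, a rotation vector about the world's x, y, z in degrees. In form: [[tx, ty, tz, ax, ay, az], ...]. A call has exactly 5 rows; each row shifts and turns the commanded pose from where the row before left it; what a row does not reach is not made up. A row lasts 1/12 s, in which the tool goes at most 41.7 mm and 7.16 degrees, less where a joint would pass 70% of its speed; a pose out of reach is approached as far as the arm can. A call with a gripper value outside its range is refused whole. "claw" is the closure in counts, from 0 (fully open) to 255 (shut), set as the call begins (left out, the last holds). The fingers move at their own pace and stop on an object; "squeeze" is the grip in N (left out, the last holds). Time passes only in rows, so rows that do not move let the fingers close, or fill a call up. It gives the time, the measured TCP pose, the force and the opening at its end, in the units of the state.
- arm.get_state(): the state, without advancing time (a new reading comes with each control period).
- arm.grab_frame(name): name is "scene" or "top"; returns the picture (384x512x3 uint8, red, green, blue); there is no depth.
- arm.calibration(name): a dict with "intrinsics" (3x3 intrinsics, pixels), "k1" (the pictures are not rectified: a ray, as slopes to the right and down, at radius r is drawn at 1 + k1 r^2 times it, then the intrinsics apply), "T" (4x4, takes a point from camera to world coordinates). Camera axes: x right, y up, looking along -z (the intrinsics and any distortion apply to the point x, -y, -z); pixel columns grow to the right and rows downward; lengths in m; the calibration is good to about 2 mm. A picture is of the moment at which its call begins. calibration takes no time and is no camera call.
- arm.job_done(): hands the job in, once; it reports no verdict.
Trained networks look in the newest picture that a camera, given by its name, has taken for a name from the list of things; names that differ only in an ending like _2 or _b are one class to them, and where a whole thing is asked for, a point or a joint stands for the part that bears it (a point fixed in the world has none). Each returns a list of dicts, best first, with "score" (0 to 1); they miss things now and then, are a little off and sometimes report something else, mostly with a low value. They report only what shows in the picture. A call takes as long as a camera call. They do not tell look-alikes from the thing itself.
- arm.spot_in(thing, camera): "xy" ([column, row] in pixels, amid what is visible of it).
- arm.masks_of(thing, camera): "pixels" (384x512 bool, what is visible of it) and "xy" ([column, row] in pixels, amid what is visible of it).
- arm.spot_point(thing, camera): "xy" ([column, row] in pixels: a listed point, or the origin of a listed thing).
The state is a dict: "t": time; "q": joint angles; "qd": joint speeds; "joint_efforts": joint torques, N m; "eef_pos": TCP position; "ee_rot": TCP orientation; "force": force on the tool from outside, world axes, zero at the start; "moment": the same for the moment, N m; "width": finger opening in m.
Only numpy, scipy, OpenCV 4.12 (cv2) and the standard library are available. Lean on these libraries where they do the work, as an engineer would, in place of code of your own. Each camera call takes 0.05 s, during which the arm holds its last target. There are 200 camera calls.

TASK

One of the three tint bottles on the blue vibrating mixer, the one with the orange cap, has fallen over: stand it upright on the empty round pad in its row and let go of it. Only then turn the mixer's spring-return dial clockwise past its first two clicks to the third, the red mark, and finish there, still gripping the dial and holding it against its spring. Leave the other two bottles standing where they are and disturb nothing else on the bench.

Things in the scene. Friction and masses are not known exactly. Their poses are not given: they have to be found in the camera images.
- mixer: Fixed blue bench mixer; origin on the bench under the lane's middle, z up. Plate 310 (x) x 118 (y) mm, top 78 mm above the bench: bottle lane along x with 12 mm high rails, inner faces at y = +-55, and 8 mm end lips. Black pads, 68 mm diameter, at x = -88, 0, 88. On its -y side a console 210 x 125 mm, centre (-20, -150), top 61 mm above the bench, the dial at (-30, -150).
- pad0 (a point): Centre of the pad at x = -88 mm, on the plate's upper face. Each pad belongs to one bottle; the fallen bottle lies across its own, empty pad.
- pad1 (a point): Centre of the middle pad, on the plate's upper face.
- pad2 (a point): Centre of the pad at x = +88 mm, on the plate's upper face.
- bottle_fallen: Loose white square plastic bottle, orange cap and label, about 160 g, 95 mm tall: body 44 x 44 x 70 mm from the base up, then neck and cap, 29 mm diameter. Origin at mid height (47.5 mm above the base), z from base to cap. It starts lying flat across the lane on its own pad (any of the three), cap towards the mixer's +y within 0.15 rad, its x axis level along the lane, y down.
- bottle_blue: The same bottle with blue cap and label, standing upright on one of the other pads; origin at mid height, z towards the cap.
- bottle_grey: The same bottle with black cap and grey label, standing upright on the remaining pad; origin at mid height, z towards the cap.
- dial (a joint): Hold-to-run dial's angle (rad), vertical axis, growing clockwise seen from above: 0 off, clicks at 0.4, 0.8 and 1.2 (third, red mark), end stop 1.25. A return spring (0.08 N m at 0, 0.17 at the end) with light detent bumps (up to 0.05 N m more) drives it back to 0 from anywhere when let go.
- dial_grip (a point): Where to pinch the dial's grip bar from above: on the dial's axis, mid bar, 82 mm above the bench. The bar is black with a white pointer line, 52 mm long, 12 wide, its underside 67 and top 93 mm above the bench, on a grey skirt of 48 mm diameter. x along the bar to its pointer end, which points to the mixer's +x at angle 0 and turns with the dial; z up.
- tape: Loose roll of blue masking tape lying flat beside the mixer, 96 mm diameter, 24 mm high; leave alone.
- cup: Loose clear mixing cup, 72 mm diameter, 85 mm tall, near the far end of the console; leave alone.
- control_unit: Loose die-cast aluminium control unit, 135 x 107 x 36 mm, right side of the bench on a sheet of paper; leave alone.
- bracket: Loose folded sheet-aluminium bracket, 160 x 80 x 50 mm, left side of the bench; leave alone.
- wrench: Loose wrench 190 mm long lying flat, near right; leave alone.
- primer_can: Loose spray can of grey primer, 66 mm diameter, 170 mm tall, far right; leave alone.
Things that resemble listed ones, but are neither listed nor needed, are in the scene too. Leave any green look-alike of the bottle_grey alone.

How it is judged:
On the way, in this order (a step that is already met when the one before it is completed fails the run):
1. the fallen bottle stands upright on its pad, let go and at rest (angle between bottle_fallen's own z axis and vertical below 0.12 rad and (horizontal distance between bottle_fallen and pad0 below 0.022 m or horizontal distance between bottle_fallen and pad1 below 0.022 m or horizontal distance between bottle_fallen and pad2 below 0.022 m) and z of bottle_fallen in the frame of mixer between 0.121 and 0.129 m and contact force between the fingers and bottle_fallen below 0.1 N and linear speed of bottle_fallen below 0.02 m/s), for 0.3 s.
2. the dial is at its third click, held in the fingers (value of joint dial above 1.1 rad and contact force between the fingers and dial above 1 N), for 0.5 s.
At the end, for the whole second after the job is handed in: Dial held still past 1.1 rad, fingers pressing its bar (over 1 N); orange-capped bottle free, at rest on the plate, upright within 0.12 rad, within 22 mm of a pad's centre; other two bottles upright, within 20 mm of their starts; other loose things within 30 mm of theirs (all of step 1 and all of step 2 and velocity of joint dial between -0.2 and 0.2 rad/s and angle between each of bottle_blue, bottle_grey's own z axis and vertical below 0.12 rad and distance of each of bottle_blue, bottle_grey from where it was at the start of the episode below 0.02 m and distance of each of tape, cup, control_unit, bracket, wrench, primer_can from where it was at the start of the episode below 0.03 m); the arm keeps its last pose, push and grip.
It fails at once if the dial is turned on while the orange-capped bottle is not standing (value of joint dial above 0.2 rad and angle between bottle_fallen's own z axis and vertical above 0.3 rad).
It fails at once if a standing bottle is tipped or shoved (angle between any of bottle_blue, bottle_grey's own z axis and vertical above 0.3 rad or distance of any of bottle_blue, bottle_grey from where it was at the start of the episode above 0.03 m).
It fails at once if another thing on the bench is shoved or knocked over (distance of any of tape, cup, control_unit, bracket, wrench, primer_can from where it was at the start of the episode above 0.04 m).
It also fails if it takes over 48 s, if anything falls off the work surface, if the arm or the gripper's body presses on something with over 40 N, if the wrist force passes 120 N, or if a joint passes its speed limit or range.

## Working session

There is one attempt and no reset: what is moved stays moved. The work goes in short steps, Python scripts to look and compute and a tool call to move; the robot and the scene stay as the last step left them, time stands still between calls to the robot, and variables do not carry over. Pictures are saved under pics/ and viewed, about 8 in all and at most 12, crops included, and the job is handed in when it is done.

Besides the shell and the picture viewer there is one more tool, called by a JSON object that holds its "api" and its "payload". move_arm: Moves the arm, as the interface text tells. Its arguments: {"type":"object","properties":{"deltas":{"type":"array","items":{"type":"array","items":{"type":"number"}}},"claw":{"type":"number"},"squeeze":{"type":"number"}},"required":["deltas"]}

```bash
mkdir -p pics; ls; cat > h.py <<'E'
import numpy as np,cv2
from station import arm
def ray(cam,xy):
    c=arm.calibration(cam);K=np.array(c["intrinsics"]);T=np.array(c["T"])
    d=np.linalg.solve(K,[xy[0],xy[1],1])[:2];s=d.copy()
    for _ in range(20): s=d/(1+c["k1"]*(s@s))
    return T[:3,3],T[:3,:3]@np.array([s[0],-s[1],-1])
def atz(cam,xy,z):
    o,d=ray(cam,xy);return o+d*(z-o[2])/d[2]
def proj(cam,p):
    c=arm.calibration(cam);K=np.array(c["intrinsics"]);T=np.array(c["T"])
    q=T[:3,:3].T@(np.array(p)-T[:3,3]);s=np.array([q[0],-q[1]])/-q[2]
    s=s*(1+c["k1"]*(s@s));return (K@[*s,1])[:2]
def save(cam,name):
    im=arm.grab_frame(cam);cv2.imwrite(f"pics/{name}.png",im[:,:,::-1]);return im
E
python3 - <<'E'
from h import *
for c in("scene","top"):
    save(c,c+"0");print(c,np.round(arm.calibration(c)["T"],3).tolist())
    for t,z in(("pad0",.078),("pad1",.078),("pad2",.078),("bottle_fallen",.1),("bottle_blue",.1255),("bottle_grey",.1255),("dial_grip",.082)):
        print(c,t,[(np.round(r["xy"]).tolist(),round(r["score"],2),np.round(atz(c,r["xy"],z),3).tolist()) for r in arm.spot_point(t,c)[:3]])
print(arm.get_state(),arm.tcp_to_grasp)
a=cv2.imread("pics/scene0.png");b=cv2.imread("pics/top0.png")
cv2.imwrite("pics/both.png",cv2.resize(np.vstack([a,b]),None,fx=.78,fy=.78) if 0 else np.hstack([cv2.resize(a,(400,300)),cv2.resize(b,(400,300))]))
E
```

```text
pics
scene [[0.693, -0.373, 0.617, 1.254], [0.721, 0.345, -0.601, -0.722], [0.011, 0.861, 0.508, 0.723], [0.0, 0.0, 0.0, 1.0]]
scene pad0 [([293.0, 199.0], 0.91, [0.607, 0.096, 0.078]), ([272.0, 192.0], 0.78, [0.531, 0.079, 0.078]), ([253.0, 186.0], 0.77, [0.454, 0.059, 0.078])]
scene pad1 [([293.0, 199.0], 0.91, [0.607, 0.096, 0.078]), ([272.0, 192.0], 0.78, [0.531, 0.079, 0.078]), ([253.0, 186.0], 0.77, [0.454, 0.059, 0.078])]
scene pad2 [([293.0, 199.0], 0.91, [0.607, 0.096, 0.078]), ([272.0, 192.0], 0.78, [0.531, 0.079, 0.078]), ([253.0, 186.0], 0.77, [0.454, 0.059, 0.078])]
scene bottle_fallen [([298.0, 191.0], 0.59, [0.611, 0.118, 0.1])]
scene bottle_blue [([254.0, 171.0], 0.66, [0.445, 0.075, 0.125])]
scene bottle_grey [([266.0, 162.0], 0.8, [0.423, 0.154, 0.125]), ([285.0, 178.0], 0.72, [0.55, 0.118, 0.125]), ([272.0, 180.0], 0.7, [0.533, 0.075, 0.125])]
scene dial_grip [([240.0, 212.0], 0.72, [0.548, -0.086, 0.082])]
top [[-0.025, 0.987, -0.16, 0.356], [-1.0, -0.023, 0.011, -0.007], [0.007, 0.16, 0.987, 1.17], [0.0, 0.0, 0.0, 1.0]]
top pad0 [([210.0, 163.0], 0.96, [0.608, 0.
[... 784 characters left out ...]
0.078, 0.082])]
{'t': 0.8, 'q': array([-1.04092307e+00,  3.58560310e-01,  1.19152529e-02, -2.36316912e-05,
       -1.22408838e+00, -2.88129982e-01]), 'qd': array([ 5.80624283e-04, -5.32470772e-04,  2.18318334e-03, -1.12583050e-03,
        7.55554289e-05, -8.56243674e-04]), 'joint_efforts': array([ 6.53320294e-04, -5.82281399e+01,  2.93282837e+01,  7.00213015e+00,
        1.26829196e-02, -1.77775695e-05]), 'eef_pos': array([ 0.16159153, -0.65534725,  0.40468932]), 'ee_rot': array([-3.14153867e+00,  3.91799473e-05, -2.89985741e+00]), 'force': array([ 0.56200244, -0.49876743,  0.16701889]), 'moment': array([ 4.28174802e-05,  1.12815336e-02, -1.32541190e-02]), 'width': 0.0876648659152129} 0.1593
```

View pics/scene0.png

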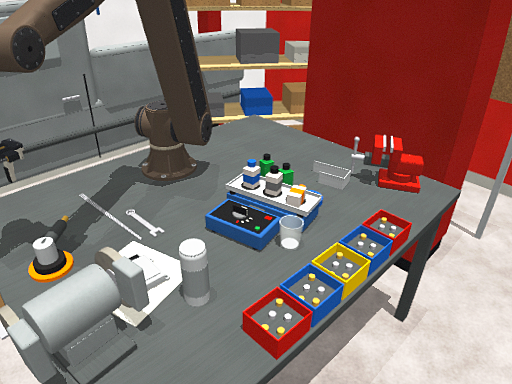

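View pics/top0.png

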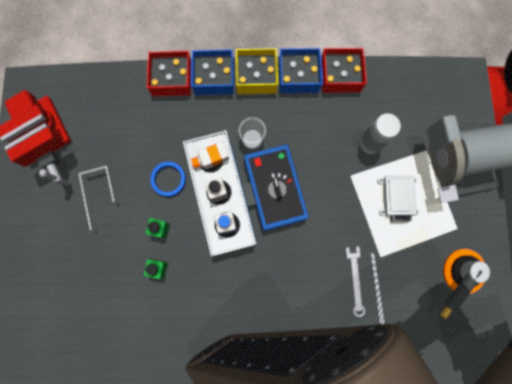

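```bash
cat >> h.py <<'E'
def mix(m,p): # m=(x,y,yaw), p mixer coords -> world
    c,s=np.cos(m[2]),np.sin(m[2]);return np.array([m[0]+c*p[0]-s*p[1],m[1]+s*p[0]+c*p[1],p[2]])
E
python3 - <<'E'
from h import *
print([a for a in dir(arm) if a[0]!='_'])
im=cv2.imread("pics/top0.png");hsv=cv2.cvtColor(im,cv2.COLOR_BGR2HSV)
def rect(mask,z,name):
    m=np.zeros_like(mask);m[125:260,175:315]=mask[125:260,175:315]
    n,l,st,_=cv2.connectedComponentsWithStats(m)
    k=1+np.argmax(st[1:,4]);cs,_=cv2.findContours((l==k).astype(np.uint8),0,1)
    P=np.array([atz("top",p[0]+0.0,z)[:2] for p in max(cs,key=len)],np.float32)*1000
    r=cv2.minAreaRect(P);print(name,r);return r
rect(cv2.inRange(hsv,(100,130,60),(125,255,255)),.061,"console")
rect(cv2.inRange(hsv,(0,0,150),(180,60,255)),.088,"plate")
for c in("scene","top"):
    for t in("mixer","dial"):
        print(c,t,[(np.round(r["xy"],1).tolist(),round(r["score"],2)) for r in arm.spot_point(t,c)[:2]])
m=(.530,.080,.21)
out=[]
for c,(x,y),f in(("top",(175,120),5),("scene",(195,140),5)):
    a=cv2.imread(f"pics/{c}0.png")[y:y+140 if c=="top" else y+115,x:x+140]
    a=cv2.resize(a,None,fx=f,fy=f,interpolation=cv2.INTER_CUBIC)
    def L(pts,col):
        q=np.array([(proj(c,mix(m,p))-(x,y)+.5)*f for p in pts]).astype(int);cv2.polylines(a,[q],True,col,1)
    L([(sx*.155,sy*.059,.078) for sx,sy in((1,1),(1,-1),(-1,-1),(-1,1))],(0,255,0))
    L([(-.02+sx*.105,-.15+sy*.0625,.061) for sx,sy in((1,1),(1,-1),(-1,-1),(-1,1))],(0,255,0))
    L([(-.056,-.15,.093),(-.004,-.15,.093)],(0,0,255))
    L([(.088+.022*sx,sy,.122) for sx,sy in((1,-.0475),(1,.0225),(-1,.0225),(-1,-.0475))],(255,0,255))
    cv2.imwrite(f"pics/crop_{c}.png",a)
E
```

```text
['Unreachable', 'calibration', 'get_state', 'grab_frame', 'job_done', 'masks_of', 'spot_in', 'spot_point', 'tcp_to_grasp']
console ((543.622314453125, -72.55680084228516), (213.0406494140625, 126.85711669921875), 13.39779281616211)
plate ((529.63818359375, 76.19636535644531), (312.174072265625, 121.37071228027344), 13.584863662719727)
scene mixer [([272.3, 211.9], 0.8)]Traceback (most recent call last):
  File "<stdin>", line 14, in <module>
ValueError: it knows: bottle_blue, bottle_fallen, bottle_grey, bracket, control_unit, cup, dial_grip, mixer, pad, primer_can, tape, wrench
```

```bash
cat > ov.py <<'E'
from h import *
m=(.529,.077,.2355)
for c,(x,y),f in(("top",(175,120),5),("scene",(195,140),5)):
    a=cv2.imread(f"pics/{c}0.png")[y:y+140 if c=="top" else y+115,x:x+140]
    a=cv2.resize(a,None,fx=f,fy=f,interpolation=cv2.INTER_CUBIC)
    def L(pts,col):
        q=np.array([(proj(c,mix(m,p))-(x,y)+.5)*f for p in pts]).astype(int);cv2.polylines(a,[q],True,col,1)
    S=((1,1),(1,-1),(-1,-1),(-1,1))
    L([(sx*.155,sy*.059,.078) for sx,sy in S],(0,255,0))
    L([(-.02+sx*.105,-.15+sy*.0625,.061) for sx,sy in S],(0,255,0))
    L([(-.056,-.15,.093),(-.004,-.15,.093)],(0,0,255))
    L([(.088+.022*sx,sy,.122) for sx,sy in((1,-.0475),(1,.0225),(-1,.0225),(-1,-.0475))],(255,0,255))
    cv2.imwrite(f"pics/crop_{c}.png",a)
E
python3 ov.py
```

```text
(no output)
```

View pics/crop_top.png

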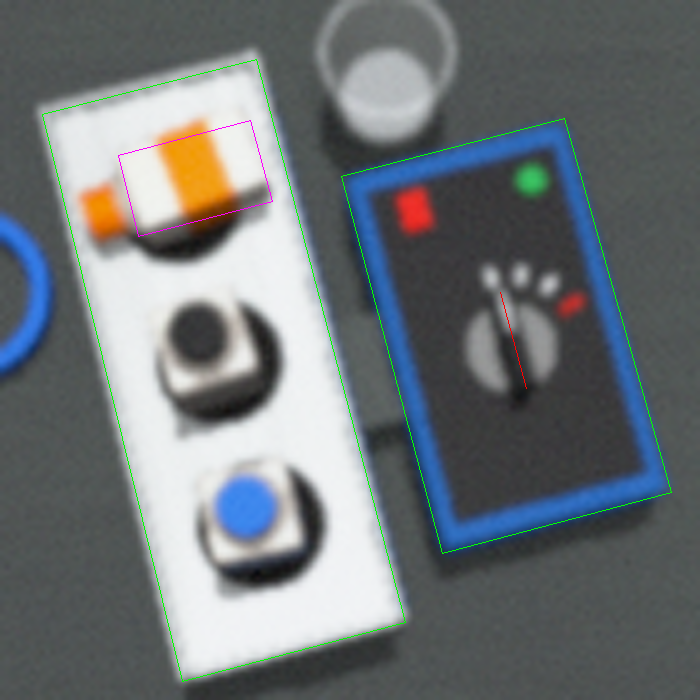

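View pics/crop_scene.png

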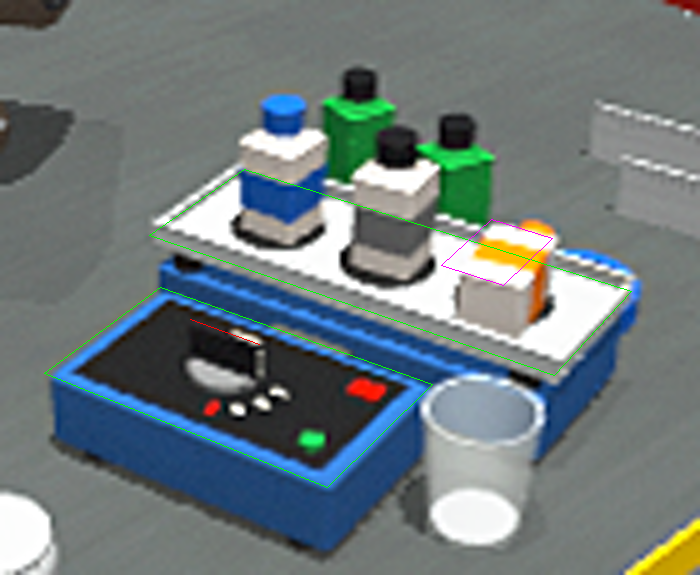

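```bash
cat > fit.py <<'E'
from h import *
from scipy.optimize import minimize
M=(.529,.077,.2355);S=8
def mask(c,o):
    rs=arm.masks_of("bottle_fallen",c);e=proj(c,[.613,.097,.1])
    r=min(rs,key=lambda r:np.hypot(*(np.array(r["xy"])-e)));k=r["pixels"].astype(np.uint8)
    print(c,r["score"],k.sum(),r["xy"])
    return cv2.resize(k[o[1]:o[1]+80,o[0]:o[0]+80],None,fx=S,fy=S,interpolation=cv2.INTER_LINEAR if 0 else 0)
O={"top":(170,120),"scene":(255,150)}
for c in O: arm.grab_frame(c)
mk={c:mask(c,O[c]) for c in O}
box=[(sx*.022,sy*.022,z-.0475) for sx in(1,-1) for sy in(1,-1) for z in(0,.07)]
cyl=[(.0145*np.cos(t),.0145*np.sin(t),z-.0475) for t in np.arange(0,6.3,.3) for z in(.07,.095)]
def ren(c,p):
    a=p[2]; ex=np.array([np.cos(a),np.sin(a),0]);ez=np.array([-np.sin(a),np.cos(a),0]);ey=np.array([0,0,-1])
    im=np.zeros((80*S,80*S),np.uint8)
    for part in(box,cyl):
        q=np.array([(proj(c,np.array([p[0],p[1],.1])+ex*u+ey*v+ez*w)-O[c]+.5)*S for u,v,w in part])
        cv2.fillConvexPoly(im,cv2.convexHull(q.astype(np.int32)),1)
    return im
def cost(p,cs=("top","scene")): return sum(1-(mk[c]&ren(c,p)).sum()/(mk[c]|ren(c,p)).sum() for c in cs)
for cs in(("top","scene"),("top",),("scene",)):
    r=minimize(cost,[.612,.098,.33],args=(cs,),method="Nelder-Mead",options=dict(initial_simplex=[[.612,.098,.33],[.620,.098,.33],[.612,.106,.33],[.612,.098,.45]],xatol=2e-4,fatol=1e-3))
    print(cs,r.x.round(4),r.fun,"rel yaw",r.x[2]-M[2])
E
python3 fit.py
```

```text
top 0.63 699 [210.4, 156.8]
scene 0.71 361 [295.2, 196.5]Traceback (most recent call last):
  File "fit.py", line 23, in <module>
    r=minimize(cost,[.612,.098,.33],args=(cs,),method="Nelder-Mead",options=dict(initial_simplex=[[.612,.098,.33],[.620,.098,.33],[.612,.106,.33],[.612,.098,.45]],xatol=2e-4,fatol=1e-3))
    res = _minimize_neldermead(fun, x0, args, callback, bounds=bounds,
                               **options)
    fxc = func(xc)
    fx = function(np.copy(x), *(wrapper_args + args))
  File "fit.py", line 21, in cost
    def cost(p,cs=("top","scene")): return sum(1-(mk[c]&ren(c,p)).sum()/(mk[c]|ren(c,p)).sum() for c in cs)
                                           ~~~^^^^^^^^^^^^^^^^^^^^^^^^^^^^^^^^^^^^^^^^^^^^^^^^^^^^^^^^^^^^^
  File "fit.py", line 21, in <genexpr>
    def cost(p,cs=("top","scene")): return sum(1-(mk[c]&ren(c,p)).sum()/(mk[c]|ren(c,p)).sum() for c in cs)
                                                        ~~~^^^^^
  File "fit.py", line 18, in ren
    q=np.array([(proj(c,np.array([p[0],p[1],.1])+ex*u+ey*v+ez*w)-O[c]+.5)*S for u,v,w in part])
                 ~~~~^^^^^^^^^^^^^^^^^^^^^^^^^^^^^^^^^^^^^^^^^^^
  File "h.py", line 11, in proj
    c=arm.calibration(cam);K=np.array(c["intrinsics"]);T=np.array(c["T"])
ValueError: time passes only in moves, steps and waits
```

```bash
sed -i 's/arm.calibration(cam)/CAL[cam]/; s/^from station import arm/from station import arm\nCAL={c:arm.calibration(c) for c in ("scene","top")}/' h.py; python3 fit.py
```

```text
top 0.89 668 [214.1, 156.4]
scene 0.6 348 [293.7, 195.2]
('top', 'scene') [0.6209 0.0993 0.3806] 0.1950798310809424 rel yaw 0.14508352443805167
('top',) [0.6207 0.0989 0.3564] 0.06149426577193262 rel yaw 0.12089698460279652
('scene',) [0.6184 0.1042 0.4077] 0.10395979410691847 rel yaw 0.17217830040374577
```

{"api": "move_arm", "payload": {"deltas": [[26,27,0,0,0,6.5],[26,27,0,0,0,6.5],[26,27,0,0,0,6.5],[26,27,0,0,0,6.5],[26,27,0,0,0,6.5]], "claw": 80, "squeeze": 30}}

```text
t: 1.67
eef_pos: [0.2924, -0.519, 0.4048]
ee_rot: [-3.141, -0.0, -2.327]
force: [0.6, -0.5, -0.2]
width: 0.0625
```

{"api": "move_arm", "payload": {"deltas": [[26,27,0,0,0,6.5],[26,27,0,0,0,6.5],[26,27,0,0,0,6.5],[26,27,0,0,0,6.5],[26,27,0,0,0,6.5]]}}

```text
t: 2.08
eef_pos: [0.4226, -0.3838, 0.405]
ee_rot: [-3.141, -0.0, -1.76]
force: [-0.4, -1.1, -0.0]
width: 0.0599
```

{"api": "move_arm", "payload": {"deltas": [[26,27,0,0,0,6.5],[26,27,0,0,0,6.5],[26,27,0,0,0,6.5],[26,27,0,0,0,6.5],[26,27,0,0,0,6.5]]}}

```text
t: 2.5
eef_pos: [0.5526, -0.2487, 0.405]
ee_rot: [-3.141, -0.0, -1.192]
force: [0.5, -1.2, 0.2]
width: 0.0603
```

{"api": "move_arm", "payload": {"deltas": [[0,33,0,-4.03,-1.59,0],[1,33,0,-4.03,-1.59,0],[1,33,0,-4.03,-1.59,0],[1,33,0,-4.03,-1.59,0],[1,33,0,-4.03,-1.59,0]]}}

```text
t: 2.92
eef_pos: [0.5554, -0.0833, 0.4051]
ee_rot: [-3.138, -0.382, -1.198]
force: [-0.4, -1.6, -0.1]
width: 0.0602
```

{"api": "move_arm", "payload": {"deltas": [[1,33,0,-4.03,-1.59,0],[1,33,0,-4.03,-1.59,0],[1,33,0,-4.03,-1.59,0],[1,33,0,-4.03,-1.59,0],[1,33,0,-4.03,-1.59,0]]}}

```text
t: 3.33
eef_pos: [0.5601, 0.0813, 0.4053]
ee_rot: [-3.135, -0.76, -1.2]
force: [0.8, -0.4, 0.1]
width: 0.06
```

{"api": "move_arm", "payload": {"deltas": [[1,33,0,-4.03,-1.59,0],[1,33,0,-4.03,-1.59,0],[1,33,0,-4.03,-1.59,0],[1,33,0,-4.03,-1.59,0],[0,33,0,-4.03,-1.59,0]]}}

```text
t: 3.75
eef_pos: [0.5644, 0.2466, 0.405]
ee_rot: [-3.132, -1.138, -1.204]
force: [1.3, -0.5, -0.5]
width: 0.0602
```

```bash
python3 - <<'E'
from h import *
from scipy.spatial.transform import Rotation as R
s=arm.get_state();r=R.from_euler("xyz",s["ee_rot"]).as_matrix()
print(s["q"].round(2),s["eef_pos"],r.round(3).tolist(),s["eef_pos"]+r[:,2]*.1593)
save("top","t1")
E
```

```text
[ 0.87  0.39 -0.51  0.93 -1.51 -0.99] [0.56441557 0.24656892 0.40500819] [[0.15, -0.93, 0.334], [-0.392, -0.366, -0.844], [0.908, -0.004, -0.42]] [0.61766466 0.11213865 0.33815368]
```

View pics/t1.png

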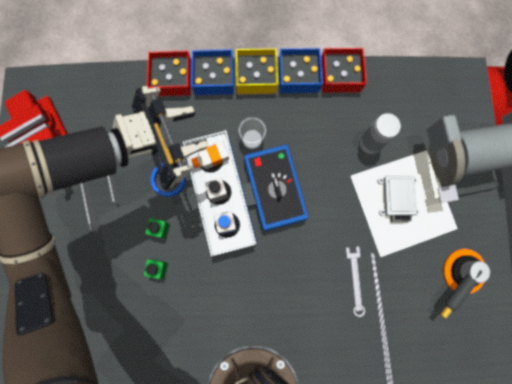

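```bash
python3 - <<'E'
from h import *
def tri(a,b):
    o1,d1=ray("scene",a);o2,d2=ray("top",b)
    t=np.linalg.lstsq(np.c_[d1,-d2],o2-o1,rcond=None)[0];p,q=o1+t[0]*d1,o2+t[1]*d2
    return p.round(3),q.round(3)
print(tri((357,139),(48,173)),tri((388,138),(35,108)),tri((378,180),(45,155)))
for z in (.45,.3): print(z,atz("top",(15,165),z),atz("top",(120,148),z))
for z in(0,.1,.15): print(atz("top",(48,173),z),atz("top",(35,110),z))
E
```

```text
(array([0.581, 0.503, 0.169]), array([0.573, 0.496, 0.165])) (array([0.708, 0.499, 0.215]), array([0.722, 0.51 , 0.226])) (array([ 0.66 ,  0.592, -0.015]), array([ 0.666,  0.597, -0.011]))
0.45 [0.52821444 0.41798403 0.45      ] [0.55323785 0.22278415 0.45      ]
0.3 [0.56409891 0.50643129 0.3       ] [0.59433237 0.27058938 0.3       ]
[0.60887579 0.57851077 0.        ] [0.80312566 0.63345486 0.        ]
[0.58725896 0.52850114 0.1       ] [0.76491246 0.5787509  0.1       ]
[0.57645055 0.50349633 0.15      ] [0.74580587 0.55139892 0.15      ]
```

{"api": "move_arm", "payload": {"deltas": [[0,-1,-30,0,0,0],[-1,-1,-30,0,0,0],[0,-1,-30,0,0,0],[0,0,-30,0,0,0],[0,0,-30,0,0,0]]}}

```text
t: 4.22
eef_pos: [0.5635, 0.2418, 0.2535]
ee_rot: [-3.134, -1.133, -1.203]
force: [1.2, 1.4, -0.2]
width: 0.0601
```

```bash
python3 - <<'E'
from h import *
a=save("top","t2");b=save("scene","s2")
a=cv2.resize(a[90:240,90:290],(800,600));b=cv2.resize(b[90:240,200:400],(800,600))
cv2.imwrite("pics/c2.png",np.vstack([a,b])[:,:,::-1][::2,::2])
E
```

```text
(no output)
```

View pics/c2.png

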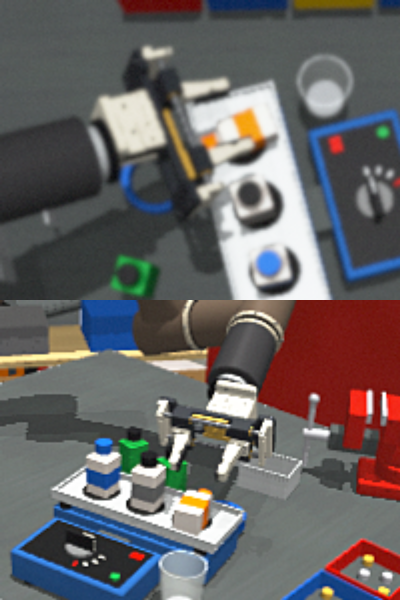

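{"api": "move_arm", "payload": {"deltas": [[0,0,-20,0,0,0],[0,1,-20,0,0,0],[0,1,-18,0,0,0],[0,0,-12,0,0,0],[0,0,-6,0,0,0]]}}

```text
t: 4.73
eef_pos: [0.5639, 0.2438, 0.1786]
ee_rot: [-3.135, -1.134, -1.202]
force: [0.6, -0.0, -0.8]
width: 0.0596
```

```bash
python3 - <<'E'
from h import *
from scipy.spatial.transform import Rotation as R
s=arm.get_state();r=R.from_euler("xyz",s["ee_rot"]).as_matrix()
print(s["q"].round(2),s["eef_pos"],s["eef_pos"]+r[:,2]*.1593,s["force"])
a=save("top","t3");b=save("scene","s3")
a=cv2.resize(a[110:210,130:265],(800,600));b=cv2.resize(b[130:230,220:355],(800,600))
cv2.imwrite("pics/c3.png",np.hstack([a,b])[:,:,::-1][::2,::2])
E
```

```text
[ 0.85  0.66 -0.67  1.01 -1.25 -1.35] [0.56387531 0.24384621 0.17862332] [0.6168902  0.10956226 0.11129032] [ 0.61679923 -0.03280212 -0.75088406]
```

View pics/c3.png

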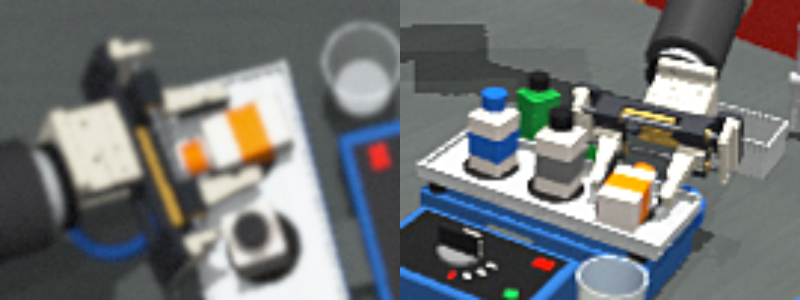

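{"api": "move_arm", "payload": {"deltas": [[0,0,0,0,0,0],[0,0,0,0,0,0],[0,0,0,0,0,0],[0,0,0,0,0,0],[0,0,0,0,0,0]], "claw": 255, "squeeze": 30}}

```text
t: 5.25
eef_pos: [0.5637, 0.2437, 0.1796]
ee_rot: [-3.133, -1.135, -1.204]
force: [-2.1, 0.1, 3.9]
width: 0.0439
```

{"api": "move_arm", "payload": {"deltas": [[0,0,4,0,0,0],[0,0,10,0,0,0],[0,0,18,0,0,0],[0,0,20,0,0,0],[0,0,18,0,0,0]]}}

```text
t: 5.67
eef_pos: [0.5636, 0.2436, 0.25]
ee_rot: [-3.136, -1.134, -1.202]
force: [-0.0, -0.9, -0.7]
width: 0.044
```

{"api": "move_arm", "payload": {"deltas": [[3.5,-10.3,16.9,6.44,2.53,0],[4.2,-12.1,15.7,6.44,2.53,0],[4.9,-13.8,14.2,6.44,2.53,0],[5.4,-15.2,12.6,6.44,2.53,0],[6,-16.6,10.7,6.44,2.53,0]]}}

```text
t: 6.08
eef_pos: [0.5873, 0.1753, 0.3208]
ee_rot: [-3.135, -0.524, -1.199]
force: [-0.4, -0.6, -2.1]
width: 0.0439
```

{"api": "move_arm", "payload": {"deltas": [[6.4,-17.7,8.7,6.44,2.53,0],[6.8,-18.6,6.6,6.44,2.53,0],[7,-19.1,4.4,6.44,2.53,0],[7.1,-19.5,2,6.44,2.53,0],[7.2,-19.6,-0.2,6.44,2.53,0]]}}

```text
t: 6.5
eef_pos: [0.622, 0.0814, 0.3424]
ee_rot: [-3.135, 0.08, -1.195]
force: [-0.1, -2.8, -1.9]
width: 0.0436
```

{"api": "move_arm", "payload": {"deltas": [[7.1,-19.5,-2.6,6.44,2.53,0],[6.9,-19,-4.9,6.44,2.53,0],[6.7,-18.4,-7,6.44,2.53,0],[0,0,0,0,0,0],[0,0,0,0,0,0]]}}

```text
t: 6.92
eef_pos: [0.6432, 0.0216, 0.3251]
ee_rot: [3.141, 0.436, -1.204]
force: [0.2, -0.2, -1.5]
width: 0.044
```

```bash
cat > st.py <<'E'
from h import *
import sys
from scipy.spatial.transform import Rotation as R
s=arm.get_state();r=R.from_euler("xyz",s["ee_rot"]).as_matrix();n=sys.argv[1]
print(s["t"],s["q"].round(2),s["eef_pos"],s["eef_pos"]+r[:,2]*.1593,r.round(3).tolist(),s["force"],s["moment"],s["width"])
a=save("top","t"+n);b=save("scene","s"+n)
a=cv2.resize(a[110:242,170:302],(600,600),interpolation=2);b=cv2.resize(b[120:252,205:337],(600,600),interpolation=2)
cv2.imwrite(f"pics/c{n}.png",cv2.resize(np.hstack([a,b])[:,:,::-1],(800,400),interpolation=3))
E
python3 st.py 4
```

```text
6.9167 [ 0.17  0.43  0.07 -0.44 -1.32  0.33] [0.64319921 0.02164968 0.325066  ] [0.61891895 0.08440427 0.1806748 ] [[0.325, -0.933, -0.152], [-0.846, -0.359, 0.394], [-0.422, 0.001, -0.906]] [ 0.15995433 -0.16024784 -1.47001034] [-1.54471753e+00 -4.40192803e-01 -8.14503802e-04] 0.04404011384892413
```

View pics/c4.png

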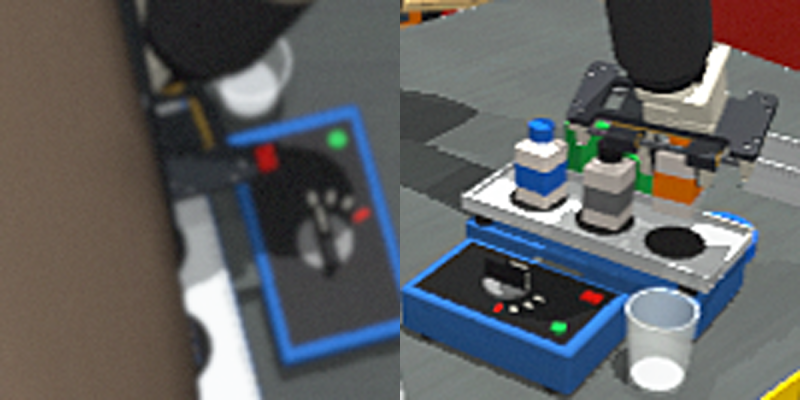

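{"api": "move_arm", "payload": {"deltas": [[0,1,-12,0,0,0],[0,1,-12,0,0,0],[0,0.5,-10,0,0,0],[0,0,-5,0,0,0],[0,0,-3,0,0,0]]}}

```text
t: 7.43
eef_pos: [0.6422, 0.0276, 0.282]
ee_rot: [3.139, 0.436, -1.199]
force: [-0.2, -0.1, -0.6]
width: 0.044
```

{"api": "move_arm", "payload": {"deltas": [[0,0,-0.5,0,0,0],[0,0,-0.5,0,0,0],[0,0,-0.5,0,0,0],[0,0,0,0,0,0],[0,0,0,0,0,0]]}}

```text
t: 7.85
eef_pos: [0.6429, 0.0266, 0.2827]
ee_rot: [-3.141, 0.435, -1.199]
force: [0.1, 0.0, -1.7]
width: 0.0438
```

```bash
python3 st.py 5; python3 - <<'E'
from h import *
for t,z in(("bottle_fallen",.126),("bottle_grey",.1255),("bottle_blue",.1255),("pad0",.078)):
    print(t,[(np.round(r["xy"]).tolist(),round(r["score"],2),np.round(atz("scene",r["xy"],z),3).tolist()) for r in arm.spot_point(t,"scene")[:3]])
E
```

```text
7.85 [ 0.18  0.46  0.02 -0.45 -1.25  0.36] [0.64292204 0.02664776 0.28269034] [0.61864827 0.08931349 0.13825945] [[0.329, -0.932, -0.152], [-0.845, -0.363, 0.393], [-0.422, -0.001, -0.907]] [ 0.14399366  0.01145778 -1.72203109] [-1.5485904  -0.4448579  -0.03987132] 0.04382350855759646
bottle_fallen [([296.0, 186.0], 0.75, [0.609, 0.102, 0.126])]
bottle_grey [([273.0, 180.0], 0.51, [0.534, 0.077, 0.125])]
bottle_blue [([254.0, 169.0], 0.7, [0.432, 0.087, 0.125])]
pad0 [([273.0, 193.0], 0.76, [0.537, 0.076, 0.078]), ([252.0, 186.0], 0.71, [0.455, 0.058, 0.078]), ([292.0, 200.0], 0.67, [0.611, 0.09, 0.078])]
```

View pics/c5.png

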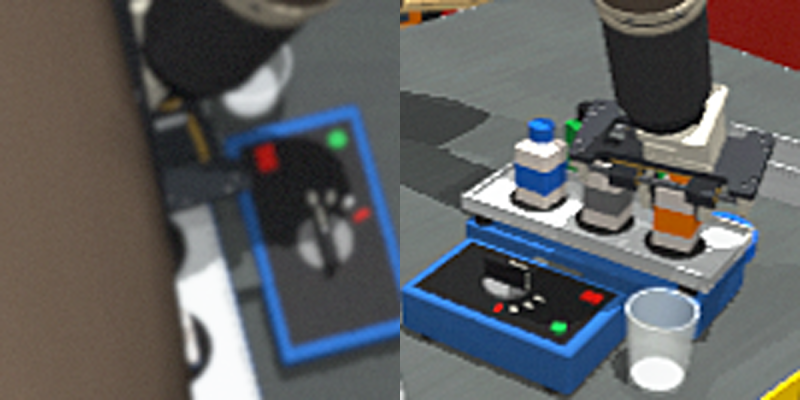

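{"api": "move_arm", "payload": {"deltas": [[0,0,-0.6,0,0,0],[0,0,-0.6,0,0,0],[0,0,-0.6,0,0,0],[0,0,0,0,0,0],[0,0,0,0,0,0]]}}

```text
t: 8.57
eef_pos: [0.6428, 0.0268, 0.2804]
ee_rot: [3.142, 0.436, -1.199]
force: [-0.4, 0.9, -1.4]
width: 0.0438
```

{"api": "move_arm", "payload": {"deltas": [[0,0,-0.4,0,0,0],[0,0,-0.4,0,0,0],[0,0,0,0,0,0],[0,0,0,0,0,0],[0,0,0,0,0,0]]}}

```text
t: 8.98
eef_pos: [0.6428, 0.0267, 0.2802]
ee_rot: [-3.141, 0.436, -1.199]
force: [-2.1, -2.0, 5.8]
width: 0.0437
```

{"api": "move_arm", "payload": {"deltas": [[0,0,0,0,0,0],[0,0,0,0,0,0],[0,0,0,0,0,0],[0,0,0,0,0,0],[0,0,0,0,0,0]], "claw": 80}}

```text
t: 9.4
eef_pos: [0.6428, 0.0268, 0.2794]
ee_rot: [3.142, 0.436, -1.199]
force: [0.7, 0.6, 0.7]
width: 0.06
```

{"api": "move_arm", "payload": {"deltas": [[0.8,-2,4.5,0,0,0],[1.5,-4,9,0,0,0],[3,-8,18,0,0,0],[4.5,-12,27,0,0,0],[5,-13,30,0,0,0]]}}

```text
t: 9.82
eef_pos: [0.6575, -0.0127, 0.369]
ee_rot: [3.14, 0.436, -1.2]
force: [0.2, 0.3, -0.3]
width: 0.0602
```

```bash
python3 st.py 6
```

```text
9.8167 [ 0.12  0.42  0.16 -0.43 -1.43  0.34] [ 0.65747257 -0.01272164  0.36899022] [0.63279895 0.04986259 0.22459175] [[0.329, -0.932, -0.155], [-0.845, -0.363, 0.393], [-0.422, 0.002, -0.906]] [ 0.24290145  0.25715179 -0.30778455] [-1.2162071  -0.48330553 -0.08944807] 0.06023548285735143
```

View pics/c6.png

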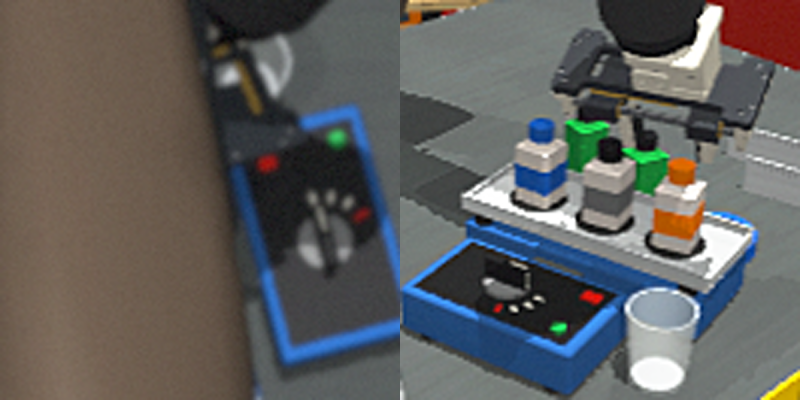

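{"api": "move_arm", "payload": {"deltas": [[-24.5,-12.7,6,-4.66,-1.82,0],[-24.5,-12.7,6,-4.66,-1.82,0],[-24.5,-12.7,3,-4.66,-1.82,0],[-24.5,-12.7,0,-4.66,-1.82,0],[-24.5,-12.7,0,-4.66,-1.82,0]]}}

```text
t: 10.33
eef_pos: [0.5344, -0.0765, 0.3846]
ee_rot: [-3.138, -0.005, -1.199]
force: [-0.4, 0.8, 0.3]
width: 0.0601
```

{"api": "move_arm", "payload": {"deltas": [[0,0,0,0,0,6.85],[0,0,0,0,0,6.85],[0,0,0,0,0,6.85],[0,0,0,0,0,6.85],[0,0,0,0,0,6.85]]}}

```text
t: 10.75
eef_pos: [0.5351, -0.076, 0.3843]
ee_rot: [-3.14, -0.002, -0.596]
force: [-0.1, 0.1, -0.1]
width: 0.0602
```

{"api": "move_arm", "payload": {"deltas": [[0,0,0,0,0,6.85],[0,0,0,0,0,6.85],[0,0,0,0,0,6.85],[0,0,0,0,0,6.85],[0,0,0,0,0,6.85]]}}

```text
t: 11.17
eef_pos: [0.5352, -0.076, 0.3842]
ee_rot: [-3.141, -0.002, 0.002]
force: [0.2, -0.7, -0.1]
width: 0.06
```

```bash
python3 - <<'E'
from h import *
print(atz("top",(511/5+174.5,347/5+119.5),.065),atz("top",(513/5+174.5,340/5+119.5),.093))
im=cv2.imread("pics/s6.png");save("scene","s7")
for r in arm.spot_point("dial_grip","scene"):print(r["xy"],r["score"],atz("scene",r["xy"],.082))
print(proj("scene",mix((.529,.077,.2355),(-.03,-.15,.082))))
for r in arm.masks_of("dial_grip","scene"):print(r["xy"],r["score"],r["pixels"].sum())
E
python3 st.py 7
```

```text
[ 0.53592057 -0.07625532  0.065     ] [ 0.53499948 -0.07565224  0.093     ]
[235.0, 211.0] 0.47 [ 0.53467982 -0.0939235   0.082     ]
[239.35261961 208.82673793]
[239.1, 213.2] 0.74 152
[141.6, 223.8] 0.25 232
11.3167 [ 0.22  0.15 -0.32 -0.   -1.1   1.34] [ 0.53515638 -0.07595385  0.38391465] [ 0.53547342 -0.07587016  0.22461499] [[1.0, -0.007, 0.002], [-0.007, -1.0, 0.001], [0.002, -0.001, -1.0]] [-0.14475741  0.4043714  -0.35288343] [-0.13622496  0.12031093  0.02050549] 0.06012785243467625
```

{"api": "move_arm", "payload": {"deltas": [[0,0,-20,0,0,6.7],[0,0,-25,0,0,6.7],[0,0,-25,0,0,0],[0,0,-20,0,0,0],[0,0,-10,0,0,0]]}}

```text
t: 11.83
eef_pos: [0.5343, -0.0759, 0.2808]
ee_rot: [-3.141, 0.002, 0.227]
force: [-0.3, -0.4, 0.4]
width: 0.0602
```

```bash
python3 st.py 8
```

```text
11.8333 [ 0.22  0.25 -0.45 -0.   -0.87  1.58] [ 0.53428734 -0.07586525  0.28083408] [ 0.53390144 -0.07580282  0.12153456] [[0.974, 0.225, -0.002], [0.225, -0.974, 0.0], [-0.002, -0.001, -1.0]] [-0.31455497 -0.40446717  0.40618278] [-0.10273148  0.20999122  0.06063417] 0.06015490579530129
```

View pics/c8.png

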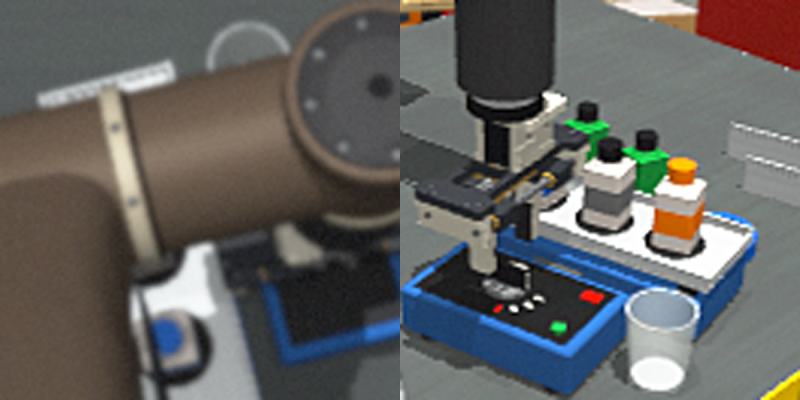

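{"api": "move_arm", "payload": {"deltas": [[0,0,-10,0,0,0.4],[0,0,-10,0,0,0],[0,0,-7,0,0,0],[0,0,-4,0,0,0],[0,0,-2,0,0,0]]}}

```text
t: 12.35
eef_pos: [0.535, -0.0758, 0.2496]
ee_rot: [-3.141, -0.0, 0.237]
force: [0.5, 0.4, 0.3]
width: 0.0603
```

{"api": "move_arm", "payload": {"deltas": [[0,0,0,0,0,0],[0,0,0,0,0,0],[0,0,0,0,0,0],[0,0,0,0,0,0],[0,0,0,0,0,0]], "claw": 255, "squeeze": 45}}

```text
t: 12.77
eef_pos: [0.5352, -0.0757, 0.2505]
ee_rot: [-3.141, -0.001, 0.237]
force: [-0.2, -0.7, -0.1]
width: 0.0323
```

{"api": "move_arm", "payload": {"deltas": [[0,0,0,0,0,0],[0,0,0,0,0,0],[0,0,0,0,0,0],[0,0,0,0,0,0],[0,0,0,0,0,0]]}}

```text
t: 13.18
eef_pos: [0.5351, -0.0757, 0.2502]
ee_rot: [-3.141, -0.001, 0.237]
force: [-0.6, 0.4, 0.7]
width: 0.0116
```

{"api": "move_arm", "payload": {"deltas": [[0,0,0,0,0,-2],[0,0,0,0,0,-4],[0,0,0,0,0,-5],[0,0,0,0,0,-5],[0,0,0,0,0,-5]]}}

```text
t: 13.6
eef_pos: [0.5351, -0.0758, 0.2502]
ee_rot: [-3.141, -0.001, -0.133]
force: [-0.5, -0.1, 0.8]
width: 0.0114
```

{"api": "move_arm", "payload": {"deltas": [[0,0,0,0,0,-5],[0,0,0,0,0,-5],[0,0,0,0,0,-5],[0,0,0,0,0,-5],[0,0,0,0,0,-5]]}}

```text
t: 14.02
eef_pos: [0.535, -0.0759, 0.2502]
ee_rot: [3.141, -0.001, -0.57]
force: [-0.3, -2.2, 1.9]
width: 0.0118
```

```bash
python3 st.py 9
```

```text
14.0167 [ 0.22  0.29 -0.48  0.   -0.79  0.78] [ 0.53501874 -0.07594617  0.25019255] [ 0.53511227 -0.07602794  0.09089259] [[0.842, -0.539, 0.001], [-0.539, -0.842, -0.001], [0.001, 0.0, -1.0]] [-0.28103707 -2.1930173   1.91356848] [-0.51334594  0.32918057  0.19689153] 0.011789884350217219
```

{"api": "move_arm", "payload": {"deltas": [[0,0,0,0,0,-5],[0,0,0,0,0,-5],[0,0,0,0,0,-5],[0,0,0,0,0,-5],[0,0,0,0,0,-3.5]]}}

```text
t: 14.53
eef_pos: [0.5349, -0.076, 0.2502]
ee_rot: [3.141, -0.001, -0.977]
force: [-0.7, -1.6, 1.9]
width: 0.0117
```

{"api": "move_arm", "payload": {"deltas": [[0,0,0,0,0,0],[0,0,0,0,0,0],[0,0,0,0,0,0],[0,0,0,0,0,0],[0,0,0,0,0,0]]}}

```text
t: 14.95
eef_pos: [0.5349, -0.076, 0.2502]
ee_rot: [3.141, -0.001, -0.974]
force: [-2.7, -3.7, 4.4]
width: 0.0115
```

{"api": "move_arm", "payload": {"deltas": [[0,0,0,0,0,0],[0,0,0,0,0,0],[0,0,0,0,0,0],[0,0,0,0,0,0],[0,0,0,0,0,0]]}}

```text
t: 15.37
eef_pos: [0.5349, -0.076, 0.2502]
ee_rot: [3.141, -0.001, -0.975]
force: [-2.6, -4.8, 4.1]
width: 0.0121
```

```bash
python3 st.py 10
```

```text
15.3667 [ 0.22  0.29 -0.48  0.   -0.79  0.37] [ 0.53494089 -0.07598225  0.25020436] [ 0.53499849 -0.07612016  0.09090443] [[0.561, -0.828, 0.0], [-0.828, -0.561, -0.001], [0.001, 0.0, -1.0]] [-2.57231357 -4.82152673  4.14802632] [-1.76904434  1.03236612  0.15537537] 0.012059097066590857
```

View pics/c10.png

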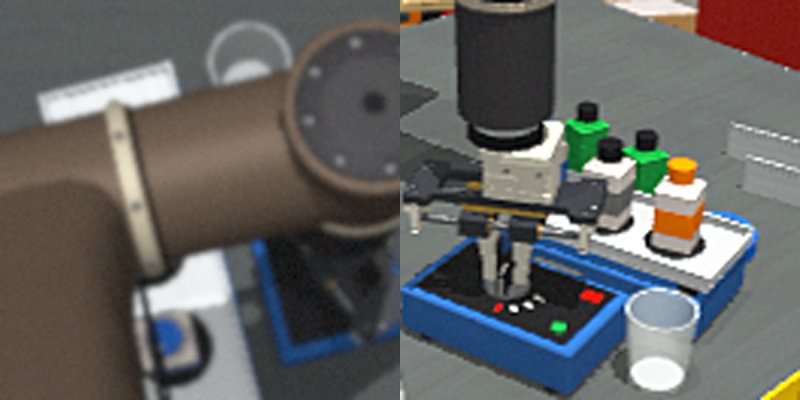

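```bash
python3 - <<'E'
from h import *
for t in("bottle_fallen","bottle_grey"):
    for r in arm.spot_point(t,"scene")[:3]:print(t,r["xy"],round(r["score"],2),atz("scene",r["xy"],.1255).round(3))
arm.job_done()
s=arm.get_state();print(s["t"],s["ee_rot"],s["force"],s["width"])
E
```

```text
bottle_fallen [295.5, 186.9] 0.8 [0.612 0.099 0.125]
bottle_grey [274.2, 177.7] 0.75 [0.523 0.093 0.125]
bottle_grey [266.3, 168.3] 0.64 [0.457 0.123 0.125]
bottle_grey [285.5, 179.4] 0.52 [0.557 0.112 0.125]
the job is handed in; nothing more can be done
the job is handed in; nothing more can be done
```

The orange-capped bottle is standing on its pad, let go, and the dial is held at the third click. I handed the job in at about 15.5 s.

- **Bottle:** I gripped it by its sides with the tool leaning over its cap, lifted it and turned it 90°. I then set it on the empty pad at x = +88 mm and released it. The last detection puts it about 3 mm from the pad centre I had worked out. The pictures after release show it upright.
- **Dial:** I turned the gripper 1.21 rad clockwise from the bar's rest direction. The fingers read 12 mm open, the bar's own width, so I don't think it slipped. I never measured the dial's angle directly. The grip was set to 45 N.
- **Other things:** The grey bottle and the cup showed standing in place in the last picture. The arm hides the blue bottle in the scene view, but its cap shows in the top view. I did not measure the tape, bracket, wrench, control unit or primer can again.
- **Disagreements:**
    - The scene camera's dial detections were up to about 18 mm from the position I used. I relied on the top view and the mixer's geometry, and the grasp agreed with them.
    - While holding the dial, the sensed force on the tool rose to about 7 N and the sideways moment to about 2 N m. I found no cause for this.
    - The reading I tried to take after handing in was refused, so nothing was checked after that.

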